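Set up the disc sander for a 30 degree mitre

ROBOT

A 6-joint arm with a two-finger parallel gripper is mounted at the origin on the work surface. World frame = base frame: x ahead of the robot, y to its left, z up, the work surface at z = 0. Lengths are in m, angles in rad, forces in N, time in s.
With the tool pointing down it reaches from about 0.3 to 0.875 m from the base axis. Payload 6.4 kg.
Tool frame: the origin (TCP) lies at the very end of the fingers, on their centre line; the grasp point (between the pads) lies 19 mm behind it; z points along the fingers, y is the line along which they close (so a half turn about z gives the same grasp; the last joint's range is limited). The gripper opens to 85 mm and grips with 20 to 120 N. Pads are 22 mm wide; open, the fingers measure 114 mm over their backs; the gripper's body (76 mm by 85 mm) begins 54 mm behind the grasp point. The pads swing forward as they close: fully open they stand 13 mm farther back than shut.
Start: joints at [0.956, 0.181, 1.607, -0, 1.354, -0.206], TCP at [0.229, 0.528, 0.231] pointing down, gripper open.
Joint ranges: [-2.99, 2.99], [-0.89, 2.07], [0.3, 2.58], [-1.14, 4.28], [0, 2.63], [-3.12, 3.12]. Speed limits (rad/s): [2.57, 2.57, 3.01, 3.14, 3.14, 3.14].

INTERFACE

Orientations are given as a unit quaternion [w, x, y, z].
In Python, from workcell import r gives the robot as it stands. The module is installed in compiled form; this text tells all that it offers. Calls block until the motion is done:
- r.movep(position, orientation): joint-space move of the TCP to a pose.
- r.movel(position, ori=None, vel=0.15): straight line of the TCP; ori=None keeps the orientation; vel is the mean speed in m/s.
- r.goto_joints(angles): joint-space move.
- r.gripper_open() and r.close(): open the fingers fully, or close them until they stop; the grip force is fixed at half the most.
- r.wait(seconds).
- r.solve_ik(position, orientation): joint angles nearest the present ones, or None.
- r.get_obs(): the state.
- r.read_camera(name): name is "scene" or "side" or "wrist"; returns the picture (480x640x3 uint8, red, green, blue); there is no depth.
- r.camera_info(name): a dict with "fx", "fy", "cx", "cy" (pixels), "T" (4x4, takes a point from camera to world coordinates); the wrist camera has in their place "mount" (4x4, takes a point from camera to tool coordinates, whose origin is the TCP and whose axes are the flange's). Camera axes: x right, y up, looking along -z (the intrinsics and any distortion apply to the point x, -y, -z); pixel columns grow to the right and rows downward; lengths in m; the calibration is good to about 2 mm. The wrist camera is an equidistant fisheye: a pixel r from the principal point sees the ray r / f radians off the axis. A picture is of the moment at which its call begins: read the wrist's pose just before it. camera_info takes no time and is no camera call.
A pose or a line that the arm cannot do raises r.Unreachable and nothing moves.
- r.hand_in(): hands the job in; it is judged then, once.
The state is a dict: "time": time; "joints": joint angles; "joint_velocities": joint speeds; "joint_efforts": joint torques, N m; "eef_pos": TCP position; "eef_rot": TCP orientation; "contact_force": force on the tool from outside, world axes, zero at the start; "torque": the same for the moment, N m; "gripper_width": finger opening in m; "finger_force": force on a finger pad.
Only numpy, scipy, OpenCV 4.12 (cv2) and the standard library are available. Lean on these libraries where they do the work, as an engineer would, in place of code of your own. Each camera call takes 0.05 s, during which the arm holds its last target. There are 200 camera calls.

TASK

Set the disc sander up for a 30 degree mitre. With the wooden push block, never with the fingers, sweep all the offcuts off its table; the block ends up lying flat in its tray again. Then lay the mitre gauge's bar on the table near the open edge, parallel to the disc, slide it towards the disc until the bar drops fully into the mitre slot, turn the gauge's head anticlockwise (seen from above) until the 30 degree mark meets the index line, and leave it so, without disturbing the other things on the bench.

Things in the scene. Friction and masses are not known exactly. Their poses are not given: they have to be found in the camera images.
- sander: Bench disc sander, fixed; place and turn vary. Origin on the bench under its work table, z up. The upright abrasive disc, 250 mm across, top 270 mm above the bench, faces +y at y = -150 mm; motor and pedestal lie behind it, to -y. The level table spans x = -160 to 160 mm, its top 165 mm up: a plywood insert, 1 mm proud, at y = -148 to -74 mm, then aluminium out to the open edge on the +y side.
- table_mid (a point): Point on the table top, 165 mm above the sander's origin. The mitre slot, 20 mm wide, 12 mm deep, square-edged, runs the full length of the table along the sander's x, parallel to the disc. The aluminium top is clamped nearer or further from the disc, so the slot's middle is anywhere from y = -15 to +25 mm here, to be found by feel or sight; the open edge is 115 mm beyond it to +y.
- bin_in (a point): Middle of the floor of the open plywood offcut bin, fixed to the sander under the open edge of its table: outside 370 mm along x, y = 93 to 238 mm in the sander's frame, rim 100 mm above the bench. Offcuts pushed over the open edge fall into it.
- block: Loose wooden push block: base 180 x 46 x 20 mm (x, y, z), 0.3 kg. On the base stands a rounded upright handle, 100 mm along x, 24 mm thick in y, top 85 mm above the underside. Origin at the centre of the underside, z up. It starts in its tray.
- block_grip (a point): Point in the middle of the push block's handle, 62 mm above the block's underside.
- tray: Fixed low plywood tray of the push block, 120 x 225 mm (x, y), rim 12 mm high and 5 mm thick, floor about 5 mm above the bench. Origin at the centre of the underside. The block lies in it with its length along the tray's y.
- rest: Fixed wooden rest in which the mitre gauge is kept: 130 mm (x = -80 to 50) by 110 mm (y), 26 mm high, with a groove 18 mm wide and 14 mm deep along x for the bar. Origin on the bench under the place of the gauge's pivot.
- gauge: Mitre gauge, loose, 0.6 kg, balanced under its handle. This is its steel bar: along x from -90 to 55 mm, 10 mm high, 14 mm wide (lowest 4 mm only 10 wide). Origin at the bar's underside below the head's pivot, z up. The head's underside is level with the bar's top: when the bar is in the slot the head lies on the table and the bar's underside is 10 mm below it. Let go on a flat surface it topples.
- head (a joint): Angle of the gauge's protractor head to the bar, rad: 0 when the fence is square to the bar, growing as the head turns anticlockwise seen from above; -1.05 to 1.05. Scale: radius 75 mm, marks every 10 degrees, long at 0, 30, 60 either side. The index line is on a brass block on the bar, 78 mm to -x of the pivot: at 0 the middle mark meets it, at +0.524 a 30 degree mark. Stiff (0.25 N m), stays as left.
- gauge_grip (a point): Grip point of the mitre gauge: on the pivot axis, 64 mm above the bar's underside, mid black upright handle fixed on the head: 60 mm long, 24 mm thick, top 84 mm above the bar's underside. Its axes turn with the head: handle length along x, thickness along y. The flat fence on the head (150 mm along y, 10 mm thick, top 53 mm above the bar's underside) stands 36 mm to +x of the pivot.
- offcut0: Loose wooden offcut, plain rectangular piece 66 x 46 x 18 mm (x, y, z), about 40 g, lying on the sander's table at the start; may be absent. Origin at the centre of its underside.
- offcut1: Loose wooden offcut, plain rectangular piece 60 x 50 x 22 mm (x, y, z), about 40 g, lying on the sander's table at the start; may be absent. Origin at the centre of its underside.
- offcut2: Loose wooden offcut, plain rectangular piece 66 x 44 x 12 mm (x, y, z), about 40 g, lying on the sander's table at the start; may be absent. Origin at the centre of its underside.
- offcut3: Loose wooden offcut, plain rectangular piece 62 x 48 x 18 mm (x, y, z), about 40 g, lying on the sander's table at the start; may be absent. Origin at the centre of its underside.
- offcut4: Loose wooden offcut, plain rectangular piece 60 x 46 x 20 mm (x, y, z), about 40 g, lying on the sander's table at the start; may be absent. Origin at the centre of its underside.
- offcut5: Loose wooden offcut, plain rectangular piece 64 x 50 x 15 mm (x, y, z), about 40 g, lying on the sander's table at the start; may be absent. Origin at the centre of its underside.
- offcut6: Loose wooden offcut, plain rectangular piece 60 x 44 x 25 mm (x, y, z), about 40 g, lying on the sander's table at the start; may be absent. Origin at the centre of its underside.
- offcut7: Loose wooden offcut, plain rectangular piece 65 x 48 x 12 mm (x, y, z), about 40 g, lying on the sander's table at the start; may be absent. Origin at the centre of its underside.
- glue: White glue bottle, 60 mm across, 190 mm tall, on the bench; a bystander.
- mallet: Mallet lying on the bench; a bystander.
- driver: Screwdriver lying on the bench; a bystander.
- jar: Glass jar 70 mm across, 100 mm tall; a bystander.
Things that resemble listed ones, but are neither listed nor needed, are in the scene too. Leave any red look-alike of the block alone. Leave any green look-alike of the offcut1 alone.

How it is judged:
By the outcome, as a careful person would: the job done as asked, in the order asked, and still so for the second after the job is handed in, with the robot touching nothing.
Of offcut0, offcut1, offcut2, offcut3, offcut4, offcut5, offcut6, offcut7 only 4 to 8 are there at a start; the rules pass over those that are not, and their reading is None.
At some moment in a run one of block, offcut0, offcut1, offcut2, offcut3, offcut4, offcut5, offcut6, offcut7 may be knocked a few centimetres aside while the robot is not near it.
It also fails if it takes over 192 s, if anything falls off the work surface, if the arm or the gripper's body presses on something with over 40 N, if the wrist force passes 120 N, or if a joint passes its speed limit or range.

## Working session

There is one attempt and no reset: what is moved stays moved. The work goes in short steps, each a Python script; the robot and the scene stay as the last script left them, time stands still between calls to the robot, and variables do not carry over. Pictures are saved under pics/ and viewed, at most 14 in all, crops included, and the job is handed in when it is done.

```bash
mkdir -p pics; ls
python3 - <<'E'
from workcell import r
import cv2
o=r.get_obs(); print(o['time'],o['eef_pos'],o['eef_rot'])
for n in ['scene','side']:
    im=r.read_camera(n); cv2.imwrite(f'pics/{n}0.png',im[:,:,::-1]); 
    i=r.camera_info(n); print(n,{k:(v.round(4).tolist() if hasattr(v,'round') and not isinstance(v,float) else v) for k,v in i.items()})
print(r.camera_info('wrist'))
E
```

```text
pics
0.0 [0.22821617 0.52717126 0.23039535] [-3.36350566e-04  2.02971996e-01  9.79184164e-01 -7.92466553e-04]
scene {'fx': 444.91175737690935, 'fy': 444.91175737690935, 'cx': 323.69910299276137, 'cy': 239.89781669086494, 'T': [[-0.1303, -0.8599, 0.4936, 1.0875], [0.9914, -0.12, 0.0527, 0.2344], [0.0139, 0.4962, 0.8681, 1.1213], [0.0, 0.0, 0.0, 1.0]]}
side {'fx': 466.0132295938337, 'fy': 466.0132295938337, 'cx': 327.35111936671285, 'cy': 249.14888219500344, 'T': [[0.7873, 0.3471, -0.5096, -0.0436], [-0.6164, 0.4614, -0.6381, -0.4906], [0.0137, 0.8165, 0.5772, 0.7215], [0.0, 0.0, 0.0, 1.0]]}
{'fx': 371.64829954431775, 'fy': 371.64829954431775, 'cx': 317.0082337911207, 'cy': 241.3033248098642, 'mount': array([[ 9.54501471e-05,  9.64992433e-01,  2.62277705e-01,
         6.67140701e-02],
       [ 9.99998965e-01,  2.84494037e-04, -1.41065990e-03,
        -6.32287026e-04],
       [-1.43589257e-03,  2.62277568e-01, -9.64991407e-01,
        -1.43116246e-01],
       [ 0.00000000e+00,  0.00000000e+00,  0.00000000e+00,
         1.00000000e+00]])}
```

View pics/scene0.png

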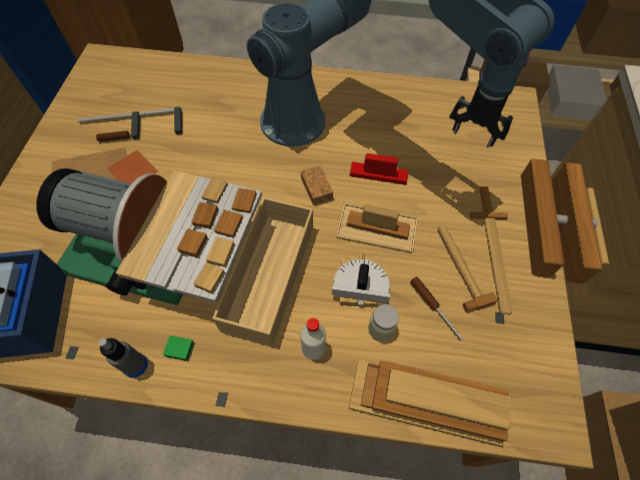

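View pics/side0.png

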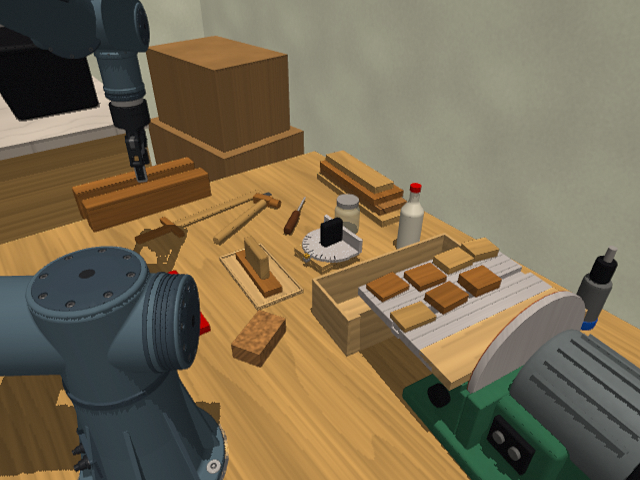

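The scene view shows the sander at left. Its open edge runs from (262,187) to (212,298). Seven offcuts lie on the table, at (215,190), (244,200), (204,214), (228,222), (192,242), (218,250) and (210,277).

Block candidates:
- Wooden block in its tray at (378,222). This fits the description, so I choose it.
- Red look-alike at (380,168), to be left alone.
- Brown cork piece at (317,184), a distractor.

The gauge is at (362,280). The green look-alike offcut is at (178,348), to be left alone.

```bash
cat > h.py <<'E'
from workcell import r
import numpy as np, cv2
from scipy.spatial.transform import Rotation as R
def q2R(q): return R.from_quat([q[1],q[2],q[3],q[0]]).as_matrix()
def down(yaw):
    """tool z down; tool x axis at yaw in world; y axis = z cross x"""
    x=np.array([np.cos(yaw),np.sin(yaw),0]); z=np.array([0,0,-1.]); M=np.c_[x,np.cross(z,x),z]
    q=R.from_matrix(M).as_quat(); return np.array([q[3],q[0],q[1],q[2]])
def ray(name,px,pose=None):
    i=r.camera_info(name); u=(px[0]-i['cx'])/i['fx']; v=(px[1]-i['cy'])/i['fy']
    if name=='wrist':
        p,q=pose; W=np.eye(4); W[:3,:3]=q2R(q); W[:3,3]=p; T=W@i['mount']
        a=np.hypot(u,v); s=np.sin(a)/max(a,1e-9); d=np.array([u*s,-v*s,-np.cos(a)])
    else: T=i['T']; d=np.array([u,-v,-1.])
    return T[:3,3],T[:3,:3]@d
def pt(name,px,z,pose=None):
    o,d=ray(name,px,pose); return o+d*(z-o[2])/d[2]
def shot(name,fn):
    o=r.get_obs(); im=r.read_camera(name)[:,:,::-1].copy(); cv2.imwrite('pics/'+fn,im)
    return im,(o['eef_pos'],o['eef_rot'])
def proj(name,P,pose=None):
    i=r.camera_info(name); T=i['T'] if name!='wrist' else None
    if T is None:
        W=np.eye(4); W[:3,:3]=q2R(pose[1]); W[:3,3]=pose[0]; T=W@i['mount']
    c=T[:3,:3].T@(np.asarray(P)-T[:3,3]); x,y,z=c[0],-c[1],-c[2]
    if name=='wrist':
        h=np.hypot(x,y); a=np.arctan2(h,z); k=a/max(h,1e-9)
    else: k=1/z
    return np.array([i['cx']+i['fx']*x*k,i['cy']+i['fy']*y*k])
E
python3 - <<'E'
from h import *
np.set_printoptions(precision=3,suppress=True)
for n,px,z in [('openA',(262,187),.165),('openB',(212,298),.165),('insA',(175,172),.166),('insB',(118,277),.166),('trayTL',(343,205),.012),('trayTR',(418,218),.012),('trayBR',(413,250),.012),('trayBL',(336,238),.012),('handle',(380,212),.09),('ghandle',(364,270),.096),('red',(380,158),.085),('glue',(313,322),.19),('jar',(384,312),.1)]:
    print(n,pt('scene',px,z))
E
```

```text
openA [ 0.406 -0.007  0.165]
openB [ 0.731 -0.058  0.165]
insA [ 0.391 -0.248  0.166]
insB [ 0.71  -0.288  0.166]
trayTL [0.329 0.209 0.012]
trayTR [0.344 0.434 0.012]
trayBR [0.454 0.423 0.012]
trayBL [0.446 0.201 0.012]
handle [0.391 0.315 0.09 ]
ghandle [0.578 0.286 0.096]
red [0.194 0.302 0.085]
glue [0.766 0.182 0.19 ]
jar [0.686 0.344 0.1  ]
```

Run:
```python
from h import *
np.set_printoptions(precision=3,suppress=True)
j0=r.get_obs()['joints']
for p in ([.50,.30,.40],[.55,-.13,.45],[.5,-.13,.42]):
  for y in (-.14,np.pi-.14, np.pi/2, -np.pi/2):
    print(p,round(y,2),r.solve_ik(p,down(y)))
# view gauge+tray
r.movep([.45,.30,.42],down(np.pi-.1))
im,pose=shot('wrist','w1.png'); print(r.get_obs()['time'],pose)
```

```text
[0.5, 0.3, 0.4] -0.14 [ 0.337  0.115  1.348 -0.     1.678  2.048]
[0.5, 0.3, 0.4] 3.0 [ 0.337  0.115  1.348 -0.     1.678 -1.094]
[0.5, 0.3, 0.4] 1.57 [ 0.337  0.115  1.348 -0.     1.678  0.337]
[0.5, 0.3, 0.4] -1.57 [ 0.337  0.115  1.348 -0.     1.678 -2.805]
[0.55, -0.13, 0.45] -0.14 [-0.442  0.072  1.299 -0.     1.771  1.269]
[0.55, -0.13, 0.45] 3.0 [-0.442  0.072  1.299 -0.     1.771 -1.873]
[0.55, -0.13, 0.45] 1.57 [-0.442  0.072  1.299 -0.     1.771 -0.442]
[0.55, -0.13, 0.45] -1.57 [-0.442  0.072  1.299 -0.     1.771  2.7  ]
[0.5, -0.13, 0.42] -0.14 [-0.484 -0.042  1.472 -0.     1.712  1.226]
[0.5, -0.13, 0.42] 3.0 [-0.484 -0.042  1.472 -0.     1.712 -1.915]
[0.5, -0.13, 0.42] 1.57 [-0.484 -0.042  1.472 -0.     1.712 -0.484]
[0.5, -0.13, 0.42] -1.57 [-0.484 -0.042  1.472 -0.     1.712  2.657]
1.5333 (array([0.449, 0.3  , 0.419]), array([-0.001,  0.05 ,  0.999, -0.   ]))
```

View pics/w1.png

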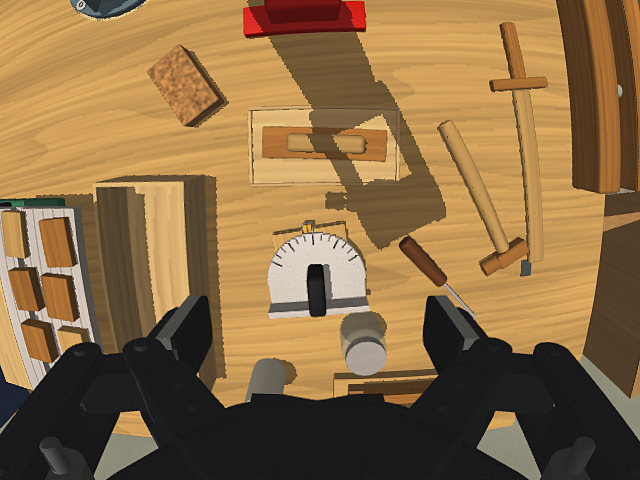

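The close view shows the block in its tray with the handle at (326,143), so the choice holds. The gauge is in its rest, with the handle at (316,288) and the brass index at (308,228). Next I look at the table.

Run:
```python
from h import *
np.set_printoptions(precision=3,suppress=True)
r.movep([.60,-.13,.50],down(np.pi-.14))
im,pose=shot('wrist','w2.png'); np.save('w2.npy',np.r_[pose[0],pose[1]]); print(r.get_obs()['time'],pose)
```

```text
3.275 (array([ 0.6  , -0.129,  0.5  ]), array([-0.   ,  0.069,  0.998,  0.   ]))
```

View pics/w2.png

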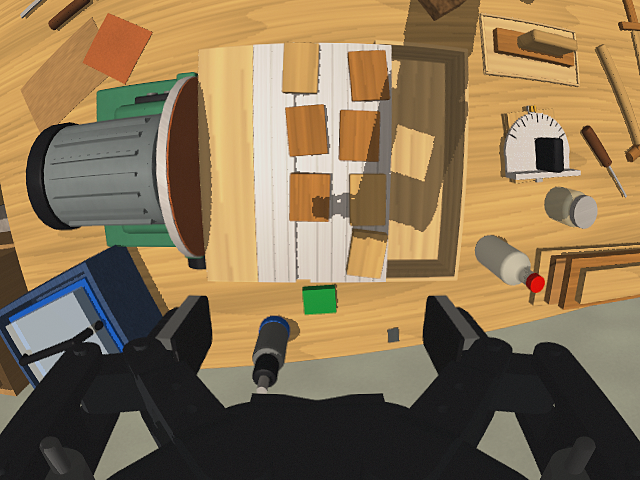

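Wrist view: seven offcuts on the table at (300,68), (368,75), (307,130), (358,134), (310,197), (367,200) and (367,255). The green look-alike is at (320,299). One plain piece already lies in the bin at (412,150). The open edge is at columns 385–390 and the insert joint at column 254.

Run:
```python
from h import *
np.set_printoptions(precision=4,suppress=True)
a=np.load('w2.npy'); pose=(a[:3],a[3:])
W=lambda px,z:pt('wrist',px,z,pose)
A,B=W((390,45),.165),W((386,280),.165); C,D=W((253,48),.166),W((255,281),.166); E,F=W((199,48),.166),W((209,282),.166)
for n,p in zip('ABCDEF',(A,B,C,D,E,F)): print(n,p)
for P,Q in ((A,B),(C,D),(E,F)): print('yaw',np.arctan2(*(Q-P)[[1,0]]),np.linalg.norm(Q-P))
im=cv2.imread('pics/w2.png'); c=cv2.resize(im[35:295,185:400],None,fx=2.3,fy=2.3,interpolation=cv2.INTER_CUBIC); cv2.imwrite('pics/w2c.png',c)
```

```text
A [ 0.4163 -0.008   0.165 ]
B [ 0.7314 -0.0496  0.165 ]
C [ 0.3973 -0.1829  0.166 ]
D [ 0.7072 -0.2303  0.166 ]
E [ 0.381  -0.2541  0.166 ]
F [ 0.7005 -0.2971  0.166 ]
yaw -0.13140891432998633 0.3179300566568819
yaw -0.15169869040059186 0.3135019145810066
yaw -0.13357980988037096 0.32235931517043837
```

View pics/w2c.png

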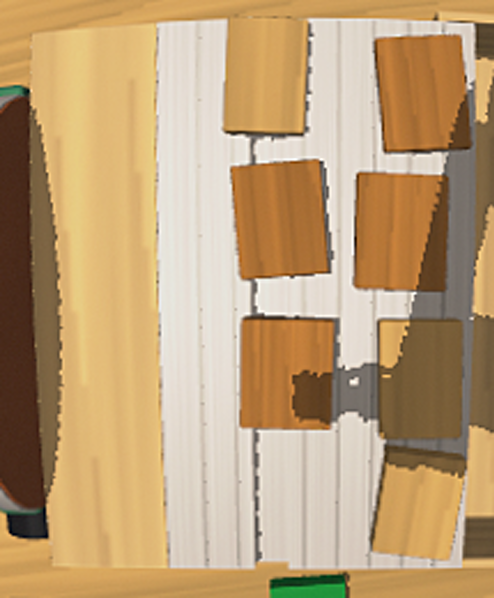

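Run:
```python
from h import *
np.set_printoptions(precision=4,suppress=True)
pose=(np.array([.449,.300,.419]),down(np.pi-.1))
W=lambda px,z:pt('wrist',px,z,pose)
for n,px,z in [('hL',(288,143),.09),('hR',(366,145),.09),('tTL',(249,110),.012),('tTR',(399,110),.012),('tBL',(249,184),.012),('tBR',(399,185),.012)]: print(n,W(px,z))
a=np.load('w2.npy'); p2=(a[:3],a[3:])
t=np.array([np.cos(.138),-np.sin(.138)]);n=np.array([np.sin(.138),np.cos(.138)])
for px in ((295,100),(297.6,276)):
    w=pt('wrist',px,.165,p2); print('slot left',w[:2]@n+.053)
r.movep([.46,.315,.30],down(np.pi-.1))
im,pose=shot('wrist','w3.png'); np.save('w3.npy',np.r_[pose[0],pose[1]]); print(pose,r.get_obs()['time'])
```

```text
hL [0.3792 0.2705 0.09  ]
hR [0.3911 0.3682 0.09  ]
tTL [0.3223 0.2124 0.012 ]
tTR [0.3434 0.4327 0.012 ]
tBL [0.4327 0.1994 0.012 ]
tBR [0.4563 0.4238 0.012 ]
slot left -0.019495048021559318
slot left -0.018372373128764115
(array([0.461 , 0.3144, 0.3006]), array([0.0006, 0.0506, 0.9987, 0.0001])) 5.1667
```

View pics/w3.png

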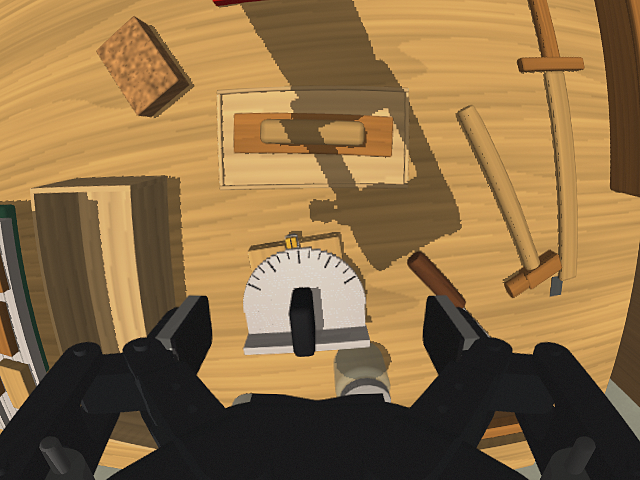

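The block lies squarely in its tray, with the handle spanning (261,131)–(364,132), so it has not been disturbed.

Run:
```python
from h import *
np.set_printoptions(precision=4,suppress=True)
a=np.load('w3.npy'); p3=(a[:3],a[3:])
W=lambda px,z:pt('wrist',px,z,p3)
L,Rr=W((261,131),.09),W((364,132),.09); print(L,Rr)
c=(L+Rr)/2; yaw=np.arctan2(Rr[1]-L[1],Rr[0]-L[0]); print(c,yaw)
c=(c[:2]+np.array([.385,.319]))/2; yaw=1.465
np.save('grip.npy',np.r_[c,yaw]); print(c)
r.movep([*c,.14],down(yaw)); r.movel([*c,.048],vel=.12); r.close()
o=r.get_obs(); print(o['gripper_width'],o['finger_force'],o['contact_force'],o['eef_pos'],o['time'])
r.movel([*c,.16],vel=.2); o=r.get_obs(); print(o['gripper_width'],o['contact_force'],o['eef_pos'],o['time'])
```

```text
[0.3776 0.2697 0.09  ] [0.3886 0.3663 0.09  ]
[0.3831 0.318  0.09  ] 1.4574083068387045
[0.3841 0.3185]
0.023560886307579552 60.9392774105072 [0.0581 0.1769 3.84  ] [0.3844 0.3187 0.0484] 8.1333
0.023396463922886794 [ 0.6194 -0.2045 -3.2886] [0.3831 0.318  0.1586] 8.8417
```

```bash
cat >> h.py <<'E'
YS=-.138; OS=np.array([.5609,-.1314])
tS=np.array([np.cos(YS),np.sin(YS)]); nS=np.array([-np.sin(YS),np.cos(YS)])
def S(x,y,z): return [*(OS+x*tS+y*nS),z]
E
python3 - <<'E'
from h import *
np.set_printoptions(precision=3,suppress=True)
q=down(np.pi+YS)
r.movep(S(-.082,-.105,.33),q)
for k,x in enumerate((-.082,.08)):
    if k: r.movel(S(x,-.105,.33),vel=.35)
    r.movel(S(x,-.105,.211),vel=.2); print(r.get_obs()['contact_force'])
    r.movel(S(x,.098,.211),vel=.13); o=r.get_obs(); print(o['contact_force'],o['eef_pos'],o['time'])
    r.movel(S(x,.06,.33),vel=.3)
im,_=shot('scene','s2.png'); im2,_=shot('side','d2.png')
cv2.imwrite('pics/s2c.png',np.hstack([cv2.resize(im[150:350,100:330],(400,348)),cv2.resize(im2[200:400,290:520],(400,348))]))
print(r.get_obs()['time'])
E
```

```text
[ 0.739  0.01  -2.305]
[ 0.454 -0.957 -4.036] [ 0.493 -0.024  0.211] 13.5667
[ 0.702  0.471 -3.115]
[-0.168 -0.286 -2.881] [ 0.654 -0.046  0.211] 17.3917
18.0583
```

View pics/s2c.png

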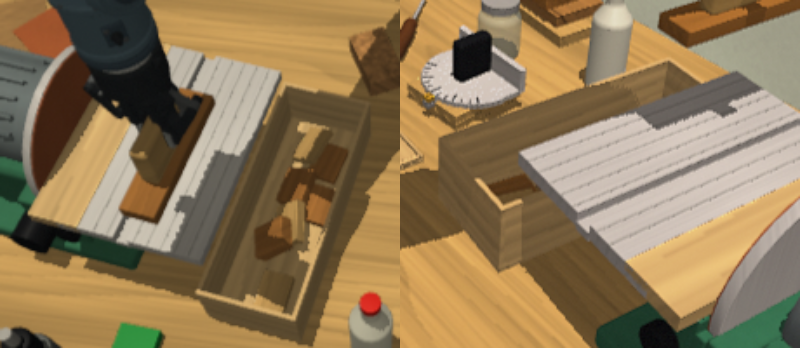

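The table is clear and all the pieces are in the bin. The slot is visible as a dark line in both views. Next I return the block.

Run:
```python
from h import *
np.set_printoptions(precision=4,suppress=True)
g=np.load('grip.npy'); q=down(g[2]); c=g[:2]
r.movep([*c,.28],q); r.movel([*c,.07],vel=.2); r.movel([*c,.0485],vel=.05)
o=r.get_obs(); print(o['contact_force'],o['eef_pos'])
r.gripper_open(); r.movel([*c,.16],vel=.2)
r.movep([.46,.30,.38],down(np.pi-.1))
im,p=shot('wrist','w4.png'); np.save('w4.npy',np.r_[p[0],p[1]])
r.movep([.60,-.13,.42],down(np.pi+YS))
im2,p=shot('wrist','w5.png'); np.save('w5.npy',np.r_[p[0],p[1]])
cv2.imwrite('pics/w4c.png',np.hstack([cv2.resize(im[70:350,230:430],None,fx=2,fy=2),cv2.resize(im2[20:300,180:380],None,fx=2,fy=2)]))
print(r.get_obs()['time'])
```

```text
[-0.3276 -0.2692 -3.9316] [0.3839 0.3185 0.0482]
26.4
```

View pics/w4c.png

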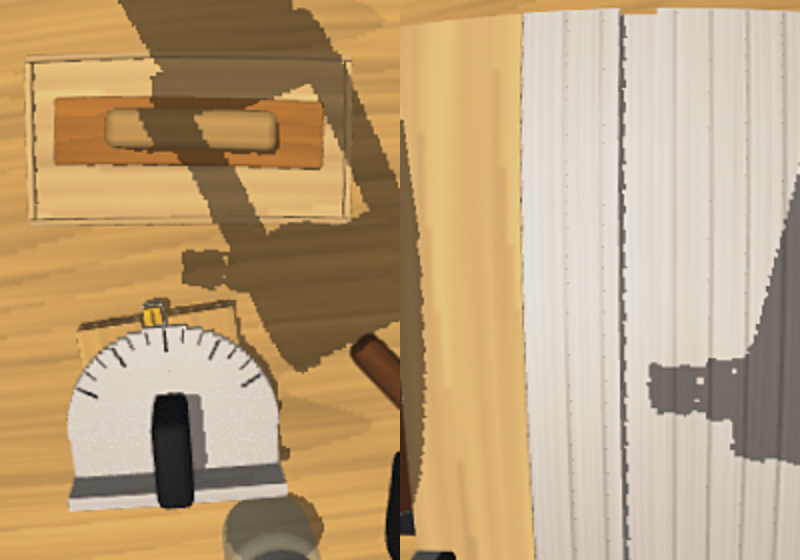

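The block lies flat in its tray at crop (188,130). The slot's end notch is at right-panel columns 622–658, which is about px 291–309 at row 26. The head is already turned slightly off its zero mark, so I take a nadir view of the gauge.

Run:
```python
from h import *
np.set_printoptions(precision=4,suppress=True)
a=np.load('w5.npy'); p=(a[:3],a[3:])
for px in ((291,26),(309,26),(291,150),(293,297)):
    w=pt('wrist',px,.165,p)[:2]-OS; print(px,w@tS,w@nS)
for px in ((241,28),(244,150),(246,297)):
    w=pt('wrist',px,.166,p)[:2]-OS; print('ins',px,w@tS,w@nS)
r.movep([.655,.285,.33],down(np.pi-.1))
im,p=shot('wrist','w6.png'); np.save('w6.npy',np.r_[p[0],p[1]])
cv2.imwrite('pics/w6c.png',cv2.resize(im[40:240,210:430],None,fx=3,fy=3,interpolation=cv2.INTER_CUBIC))
print(r.get_obs()['time'])
```

```text
(291, 26) -0.1578553778860541 -0.01988731356499703
(309, 26) -0.15754272556825374 -0.0006869099226817423
(291, 150) -0.020525047006593414 -0.019580109713878188
(293, 297) 0.1474523266231008 -0.01973519490992977
ins (241, 28) -0.15800279004503123 -0.07392650813694636
ins (244, 150) -0.021568741202767944 -0.07015699324693637
ins (246, 297) 0.14783327479510602 -0.07537601518987666
28.025
```

View pics/w6c.png

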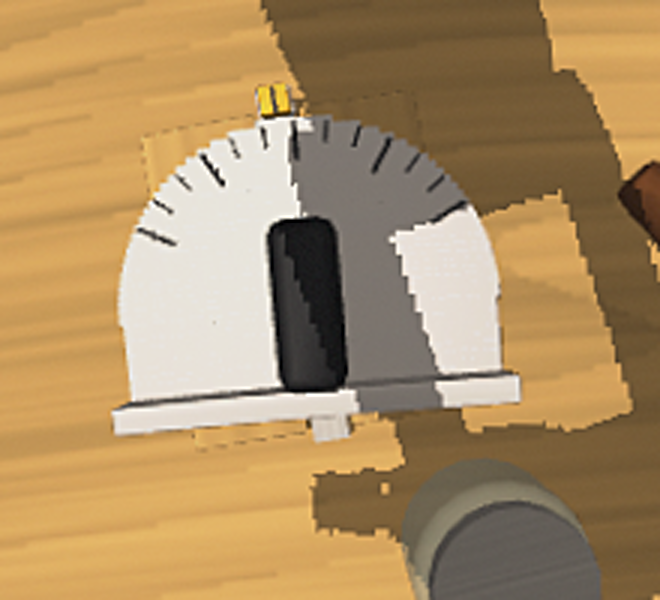

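Run:
```python
from h import *
np.set_printoptions(precision=4,suppress=True)
a=np.load('w6.npy'); p=(a[:3],a[3:])
W=lambda u,v,z:pt('wrist',(210+u/3,40+v/3),z,p)[:2]
i=W(274,100,.030); i2=W(274,100,.022); e=W(332,439,.022)
yb=np.arctan2(*(e-i)[::-1]); print('index',i,'barend',e,'len',np.linalg.norm(e-i),'baryaw',yb, np.arctan2(*(e-i2)[::-1]))
print('pivot from bar',i+.078*np.array([np.cos(yb),np.sin(yb)]),e-.055*np.array([np.cos(yb),np.sin(yb)]))
print('handle centre',W(307,303,.096))
f0,f1=W(114,433,.065),W(520,402,.065); print('fence back',f0,f1,np.linalg.norm(f1-f0),'head yaw',np.arctan2(*(f1-f0)[::-1])-np.pi/2)
f0,f1=W(114,410,.065),W(520,374,.065); print('fence fr',np.linalg.norm(f1-f0),'head yaw',np.arctan2(*(f1-f0)[::-1])-np.pi/2)
h0,h1=W(301,218,.096),W(316,390,.096); print('handle',np.linalg.norm(h1-h0),np.arctan2(*(h1-h0)[::-1]),(h0+h1)/2)
m=W(295,140,.030); pv=W(307,303,.096); print('mark yaw',np.arctan2(*(pv-m)[::-1]))
print('rest',[W(*x,.026) for x in((143,137),(415,93))], W(197,450,.026))
```

```text
index [0.5043 0.2806] barend [0.6431 0.2895] len 0.1390539992905661 baryaw 0.06376679616575318 0.06427960677966138
pivot from bar [0.5821 0.2856] [0.5882 0.286 ]
handle centre [0.5873 0.2859]
fence back [0.6268 0.2093] [0.6305 0.3602] 0.1509209922258572 head yaw -0.025078324905875693
fence fr 0.15056342138982365 head yaw -0.01281872961231767
handle 0.05859785321757755 -0.01651607715795158 [0.5877 0.2863]
mark yaw -0.019180605644955398
rest [array([0.512 , 0.2272]), array([0.5059, 0.3363])] [0.6413 0.2347]
```

Fits: pivot (0.587, 0.286), bar yaw about 0.062, head yaw about -0.018, so the head angle is about -0.08 rad. The slot middle is at y_s = -0.0103. Next I grasp the gauge.

Run:
```python
from h import *
np.set_printoptions(precision=4,suppress=True)
c=[.5875,.286]; q=down(np.pi-.018)
r.movep([*c,.16],q); r.movel([*c,.057],vel=.12); print(r.get_obs()['contact_force']); r.close()
o=r.get_obs(); print(o['gripper_width'],o['finger_force'],o['contact_force'],o['eef_pos'])
r.movel([*c,.085],vel=.06); r.movel([*c,.30],vel=.25); r.wait(.2)
o=r.get_obs(); print(o['gripper_width'],o['contact_force'],o['torque'],o['eef_pos'],o['time'])
im,p=shot('wrist','w7.png'); np.save('w7.npy',np.r_[p[0],p[1]])
```

```text
[ 0.8429 -0.7527  0.4884]
0.023221148493583556 60.22478520870209 [-0.9812 -0.9814  3.0422] [0.5878 0.2858 0.0574]
0.023278536948148375 [ 0.0127 -1.     -6.2163] [-0.0394 -0.0066  0.0179] [0.5867 0.2858 0.2978] 32.2083
```

View pics/w7.png

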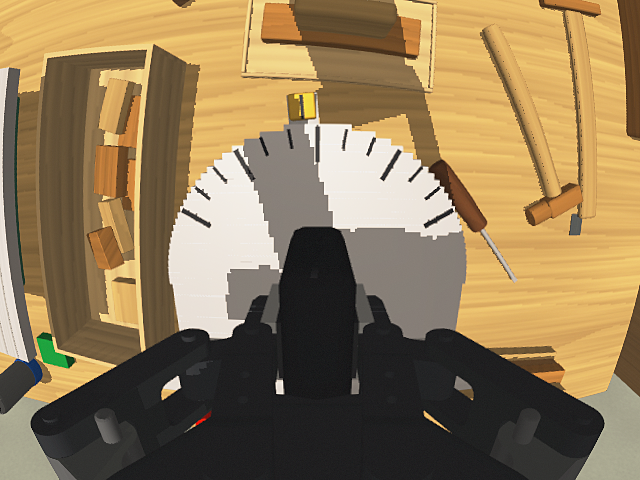

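The gauge is held level. The zero mark is at (317,142), the next mark at (290,138) and the index line near (303,105).

Run:
```python
from h import *
np.set_printoptions(precision=4,suppress=True)
im=cv2.imread('pics/w7.png')
# dark index line inside brass
sub=im[92:122,284:322].astype(int); g=sub.sum(2)
for row in (4,8,12,16,20,24): print(row+92,g[row].tolist())
a=np.load('w7.npy'); p=(a[:3],a[3:]); M=q2R(p[1])
for dz in (.022,.028,.034):
  z=p[0][2]+(-.0455)+dz-.0
  out=[]
  for px in ((303,105),(317,128),(317,160),(289,130),(292,146),(209,225),(184,209),(400,152),(382,179),(235,152),(251,179)):
    w=pt('wrist',px,z,p)-p[0]; t=M.T@w; out.append((round(np.degrees(np.arctan2(t[1],t[0])),2),round(1e3*np.hypot(t[0],t[1]),1)))
  print(dz,out)
```

```text
96 [511, 524, 418, 274, 254, 291, 300, 296, 295, 266, 479, 569, 550, 556, 556, 375, 190, 197, 308, 575, 550, 540, 537, 537, 539, 538, 538, 540, 540, 474, 316, 285, 464, 436, 266, 283, 286, 289]
100 [521, 524, 486, 291, 242, 280, 292, 293, 289, 289, 293, 287, 283, 277, 401, 507, 199, 211, 266, 480, 558, 538, 534, 531, 530, 531, 528, 531, 541, 483, 329, 273, 535, 519, 268, 298, 301, 303]
104 [516, 522, 544, 352, 240, 258, 286, 286, 288, 288, 290, 285, 289, 289, 290, 312, 305, 206, 231, 397, 563, 541, 537, 533, 532, 529, 529, 531, 538, 506, 394, 304, 610, 593, 233, 269, 283, 286]
108 [498, 500, 512, 435, 257, 250, 291, 290, 284, 289, 290, 291, 284, 287, 276, 359, 390, 208, 199, 354, 565, 544, 531, 535, 530, 530, 528, 530, 528, 524, 457, 280, 584, 654, 410, 245, 271, 273]
112 [503, 506, 514, 530, 262, 245, 276, 285, 285, 288, 290, 286, 286, 279, 255, 485, 542, 190, 199, 271, 461, 547, 533, 528, 528, 524, 527, 524, 525, 535, 477, 299, 574, 683, 500, 241, 276, 280]
116 [487, 488, 494, 497, 373, 231, 253, 289, 284, 280, 284, 286, 285, 285, 278, 275, 222, 98, 40, 163, 419, 552, 540, 535, 527
[... 683 characters left out ...]
9.47), np.float64(66.4)), (np.float64(-58.04), np.float64(58.3)), (np.float64(-57.82), np.float64(72.3)), (np.float64(29.55), np.float64(72.9)), (np.float64(28.78), np.float64(58.6)), (np.float64(-29.52), np.float64(72.9)), (np.float64(-29.5), np.float64(59.0))]
0.034 [(np.float64(-4.12), np.float64(82.8)), (np.float64(-0.16), np.float64(73.0)), (np.float64(-0.2), np.float64(59.6)), (np.float64(-9.23), np.float64(73.2)), (np.float64(-9.13), np.float64(66.3)), (np.float64(-55.93), np.float64(57.5)), (np.float64(-56.12), np.float64(70.9)), (np.float64(28.56), np.float64(72.4)), (np.float64(27.6), np.float64(58.6)), (np.float64(-28.56), np.float64(72.4)), (np.float64(-28.32), np.float64(59.0))]
```

Run:
```python
from h import *
np.set_printoptions(precision=3,suppress=True)
q=down(np.pi+YS-.082); X=.01; y=.075
r.movep(S(X,y,.30),q); r.movel(S(X,y,.216),vel=.15); r.wait(.2)
f0=r.get_obs()['contact_force']; print('base',f0,r.get_obs()['eef_pos'])
z=.216
while z>.2035:
    z-=.0005; r.movel(S(X,y,z),vel=.02); o=r.get_obs(); f=o['contact_force']-f0
    if f[2]>3: break
print('touch',z,f,o['torque'],o['eef_pos'],o['time'])
```

```text
base [-0.312 -0.666 -5.82 ] [ 0.582 -0.059  0.218]
touch 0.206 [-1.279  0.994  4.894] [ 0.104  0.312 -0.015] [ 0.581 -0.058  0.206] 39.4667
```

Run:
```python
from h import *
np.set_printoptions(precision=3,suppress=True)
o=r.get_obs(); print(o['eef_pos'],o['contact_force'],o['torque'])
a,_=shot('side','d3.png'); b,_=shot('scene','s3.png')
cv2.imwrite('pics/ds3.png',np.hstack([cv2.resize(a[180:330,340:490],(400,400),interpolation=cv2.INTER_CUBIC),cv2.resize(b[160:310,150:300],(400,400),interpolation=cv2.INTER_CUBIC)]))
```

```text
[ 0.581 -0.058  0.206] [-1.59   0.328 -0.926] [ 0.104  0.312 -0.015]
```

View pics/ds3.png

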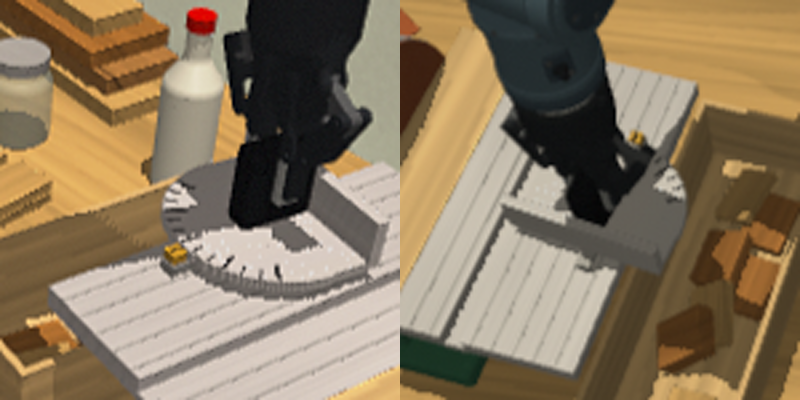

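The gauge's bar lies on the aluminium near the open edge, with the head just over the edge at crop (275,240). Nothing else is touched. Next I slide it in.

```bash
cat > slide.py <<'E'
from h import *
np.set_printoptions(precision=3,suppress=True)
q=down(np.pi+YS-.082); X=.01; z=.206; y=.075; F0=-5.82; zt=None
def fz(): o=r.get_obs(); return o['contact_force'][2]-F0,o
while y>-.016:
    y-= .004 if y>.004 else .001
    r.movel(S(X,y,z),vel=.04); f,o=fz()
    n=0
    while f<2 and n<24 and z>.190: z-=.0005; n+=1; r.movel(S(X,y,z),vel=.03); f,o=fz()
    if f>9: z+=.0005
    print(round(y,4),round(z,4),o['contact_force'],round(o['torque'][1],2),round(o['time'],1))
    if z<.1985: break
E
python3 slide.py
```

```text
0.071 0.206 [-0.252  1.169 -1.112] 0.07 39.8
0.067 0.206 [0.866 1.662 0.57 ] 0.04 40.1
0.063 0.206 [1.36  3.404 1.224] -0.06 40.3
0.059 0.2065 [1.378 3.226 3.321] -0.1 40.6
0.055 0.2065 [0.024 2.472 1.199] -0.03 40.8
0.051 0.2065 [-0.364  2.378  0.58 ] -0.05 41.1
0.047 0.2065 [0.287 1.273 1.131] -0.1 41.3
0.043 0.2065 [0.546 1.453 0.048] -0.14 41.6
0.039 0.2065 [0.753 1.057 0.606] -0.04 41.8
0.035 0.2065 [0.269 1.258 0.01 ] -0.07 42.1
0.031 0.2065 [-0.362  0.425 -1.742] 0.03 42.3
0.027 0.2065 [-0.421  0.978 -0.36 ] -0.04 42.6
0.023 0.2065 [-0.131  0.301 -1.116] 0.03 42.8
0.019 0.2065 [ 0.097  0.61  -1.4  ] -0.04 43.1
0.015 0.2065 [ 0.094 -0.71  -1.924] -0.04 43.3
0.011 0.2065 [-0.227 -0.37  -1.979] -0.09 43.6
0.007 0.2065 [ 0.528 -0.823 -2.319] -0.01 43.8
0.003 0.2065 [ 0.345 -0.503 -2.356] -0.06 44.1
0.002 0.2065 [ 0.769  1.038 -2.866] -0.06 44.3
0.001 0.2065 [ 1.043  0.916 -3.197] -0.12 44.6
-0.0 0.2065 [ 0.581  1.108 -3.33 ] -0.06 44.8
-0.001 0.206 [-2.686  1.414  0.193] 0.34 45.3
-0.002 0.206 [-1.338  2.466  2.755] 0.24 45.6
-0.003 0.2065 [0.103 5.131 3.295] 0.12 45.8
-0.004 0.2065 [1.282 3.599 0.267] -0.14 46.1
-0.005 0.2065 [ 0.723  3.283 -0.456] -0.22 46.3
-0.006 0.2065 [ 1.051  2.331 -0.502] -0.16 46.6
-0.007 0.202 [-2.092  0.632 -1.52 ] 0.24 49.1
-0.008 0.202 [-0.539  1.808 -1.047] 0.15 49.3
-0.009 0.196 [-2.849  0.867 -1.899] 0.3 52.6
```

Run:
```python
from h import *
np.set_printoptions(precision=3,suppress=True)
X=.01; y=-.0098; z=.196
q=down(np.pi+YS-.082); r.movel(S(X,y,z),q,vel=.02)
for k in range(6):
    o=r.get_obs()
    if o['contact_force'][2]+5.82>6: break
    z-=.0005; r.movel(S(X,y,z),vel=.03)
print('seat',z,o['contact_force'],o['eef_pos'])
z+=.0003
for a in np.linspace(-.082,.521,13)[1:]:
    r.movep(S(X,y,z),down(np.pi+YS+a)); o=r.get_obs(); print(round(a,3),o['contact_force'],o['torque'],round(o['time'],1))
im,p=shot('wrist','w8.png'); np.save('w8.npy',np.r_[p[0],p[1]])
cv2.imwrite('pics/w8c.png',cv2.resize(im[70:270,150:430],(800,571),interpolation=cv2.INTER_CUBIC))
```

```text
seat 0.1955 [-2.958  3.264  5.893] [ 0.57  -0.142  0.196]
-0.032 [-1.132 -0.824  3.552] [0.007 0.236 0.207] 53.3
0.018 [ 1.072 -4.753  3.982] [-0.43   0.06   0.013] 53.6
0.069 [ 1.003 -5.324  4.174] [-0.691 -0.053  0.016] 53.8
0.119 [ 0.214 -5.256  4.964] [-0.656 -0.101  0.03 ] 54.1
0.169 [ 1.587 -4.62   4.874] [-0.59  -0.123  0.119] 54.3
0.219 [ 1.097 -4.553  5.784] [-0.547 -0.09   0.073] 54.6
0.27 [ 0.956 -3.978  5.54 ] [-0.505 -0.13   0.083] 54.8
0.32 [ 0.481 -2.811  5.596] [-0.501 -0.13   0.274] 55.1
0.37 [ 3.32  -2.999  5.178] [-1.07  -0.361  0.436] 55.3
0.42 [ 2.746 -3.623  5.12 ] [-1.242 -0.367  0.307] 55.6
0.471 [ 0.51  -3.551  7.301] [-1.227  0.232  0.141] 55.8
0.521 [-1.439 -2.363  7.21 ] [-1.276  0.42   0.082] 56.1
```

View pics/w8c.png

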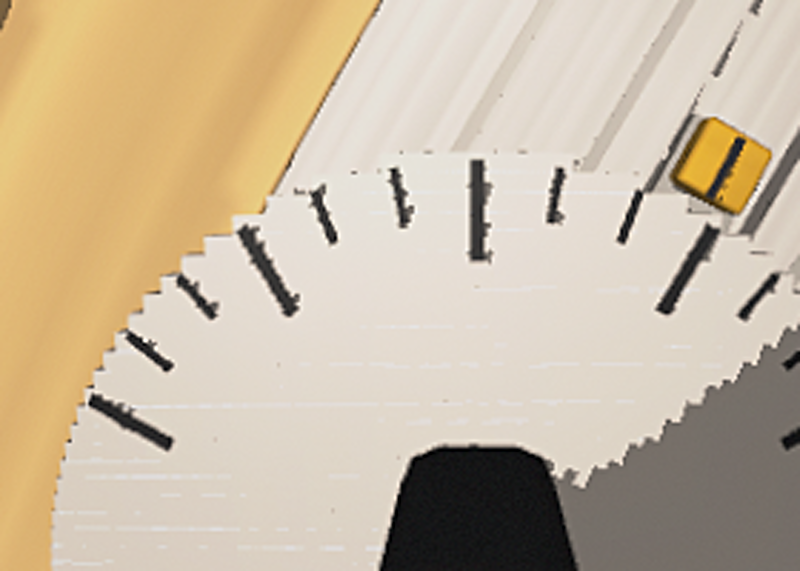

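Run:
```python
from h import *
a=np.load('w8.npy'); p=(a[:3],a[3:]); M=q2R(p[1]); print(p[0])
b=np.load('w7.npy'); p7=(b[:3],b[3:])
def T(px,dz,p):
    M=q2R(p[1]); t=M.T@(pt('wrist',px,p[0][2]-.0455+dz,p)-p[0]); return t[0]*1e3,t[1]*1e3
for dz in (.012,.014,.016,.018,.020,.022,.026,.030):
  s=''
  for u,v in ((740,140),(711,195),(714,230),(664,312),(477,165),(477,258),(250,232),(290,310)):
    t=T((150+u*.35,70+v*.35),dz,p); s+=' %.2f/%.1f'%(np.degrees(np.arctan2(t[1],t[0])),np.hypot(*t))
  s+=' || '
  for px in ((301,98),(302,114)):
    t=T(px,dz,p7); s+=' %.2f/%.1f'%(np.degrees(np.arctan2(t[1],t[0])),np.hypot(*t))
  print(dz,s)
im=cv2.imread('pics/w8.png'); g=im[110:145,385:425].astype(int)
```

```text
[ 0.56966057 -0.14302117  0.19678861]
0.012  28.98/90.7 29.25/79.9 31.87/75.2 32.30/58.9 0.02/73.9 0.03/58.5 -30.88/73.9 -32.09/59.1 ||  -4.82/88.6 -4.95/80.9
0.014  28.75/90.3 28.98/79.7 31.56/75.0 31.90/58.8 0.02/73.9 0.03/58.6 -30.58/73.7 -31.70/59.1 ||  -4.78/88.3 -4.90/80.7
0.016  28.51/89.9 28.71/79.5 31.25/74.8 31.51/58.8 0.02/73.8 0.03/58.7 -30.27/73.6 -31.31/59.1 ||  -4.74/88.1 -4.86/80.5
0.018  28.27/89.6 28.44/79.2 30.94/74.6 31.11/58.8 0.02/73.7 0.02/58.8 -29.97/73.4 -30.92/59.0 ||  -4.69/87.8 -4.81/80.4
0.02  28.03/89.2 28.17/79.0 30.63/74.4 30.72/58.8 0.02/73.6 0.02/58.9 -29.66/73.2 -30.53/59.0 ||  -4.65/87.6 -4.76/80.2
0.022  27.79/88.9 27.89/78.7 30.31/74.2 30.32/58.8 0.02/73.6 0.02/58.9 -29.36/73.0 -30.14/59.0 ||  -4.61/87.3 -4.72/80.1
0.026  27.30/88.2 27.34/78.3 29.68/73.8 29.53/58.7 0.01/73.4 0.02/59.1 -28.73/72.7 -29.35/59.0 ||  -4.53/86.8 -4.62/79.7
0.03  26.81/87.5 26.78/77.8 29.04/73.4 28.73/58.7 0.01/73.2 0.02/59.3 -28.11/72.3 -28.57/59.0 ||  -4.44/86.4 -4.53/79.4
```

```bash
cat > idx.py <<'E'
from h import *
def tang(px,p,dz=.0235):
    t=q2R(p[1]).T@(pt('wrist',px,p[0][2]-.0455+dz,p)-p[0]); return np.degrees(np.arctan2(t[1],t[0])),np.hypot(t[0],t[1])*1e3
def index(im,p):
    R0=im[60:200,280:480].astype(int); ye=((R0[...,2]-R0[...,0])>90)&(R0[...,2]>120)
    X0,Y0=np.meshgrid(np.arange(280,480),np.arange(60,200))
    n,l,st,c=cv2.connectedComponentsWithStats(cv2.morphologyEx(ye.astype(np.uint8),cv2.MORPH_CLOSE,np.ones((5,5))))
    d=[np.hypot(*(c[k]+[280,60]-[404,128])) if st[k,4]>150 else 999 for k in range(n)]; d[0]=999; k=int(np.argmin(d))
    pts=np.argwhere((l==k))[:,::-1].astype(np.int32); hull=cv2.convexHull(pts); m=np.zeros(l.shape,np.uint8); cv2.fillConvexPoly(m,hull,1)
    m=cv2.erode(m,np.ones((3,3)))>0; dk=m&(R0.sum(2)<220)
    px=(X0[dk].mean(),Y0[dk].mean()); return px,dk.sum(),st[k],tang(px,p)
def mark(im,p,ang):
    # darkest tool angle near ang at radii 61..72
    i=r.camera_info('wrist'); g=im.sum(2).astype(np.float32) if im.dtype!=np.uint8 else im.astype(np.float32).sum(2)
    A=np.arange(ang-4,ang+4,.1); s=[]
    for a in A:
        v=[]
        for rad in np.arange(.061,.072,.001):
            t=np.array([rad*np.cos(np.radians(a)),rad*np.sin(np.radians(a)),0]); P=p[0]+q2R(p[1])@t; P[2]=p[0][2]-.0455+.0235
            u=proj('wrist',P,p); v.append(cv2.getRectSubPix(g,(1,1),(float(u[0]),float(u[1])))[0,0])
        s.append(np.mean(v))
    s=np.array(s); w=np.clip(s.max()*.6-s,0,None); return (w*A).sum()/w.sum()
if __name__=='__main__':
    a=np.load('w8.npy'); p=(a[:3],a[3:]); im=cv2.imread('pics/w8.png'); print(index(im,p),mark(im,p,30),mark(im,p,0))
E
python3 idx.py
python3 - <<'E'
from idx import *
X=.01; y=-.0098; z=.1958
for a in (.545,.566,.545,.524):
    r.movep(S(X,y,z),down(np.pi+YS+a)); r.wait(.2); o=r.get_obs(); im,p=shot('wrist','w9_%d.png'%(a*1000)); 
    print(a,index(im,p),mark(im,p,30),mark(im,p,0),o['contact_force'].round(1),o['torque'].round(2),round(o['time'],1))
E
```

```text
((np.float64(404.0144927536232), np.float64(127.94202898550725)), np.int64(69), array([107,  51,  33,  34, 636], dtype=int32), (np.float64(27.568082491170912), np.float64(83.85404012565738))) 29.529373295537916 -0.10859726507012644
0.545 ((np.float64(407.30882352941177), np.float64(130.02941176470588)), np.int64(68), array([111,  53,  32,  34, 631], dtype=int32), (np.float64(28.790886333051347), np.float64(83.8223680721259))) 29.804574755773103 0.1181130189006887 [-1.7 -2.4  8.9] [-1.21  0.57 -0.36] 56.6
0.566 ((np.float64(410.22535211267603), np.float64(132.22535211267606)), np.int64(71), array([113,  55,  33,  34, 630], dtype=int32), (np.float64(29.933043247178283), np.float64(83.69337107954611))) 29.825154413868443 0.15510837214193968 [-2.2 -2.9  8.8] [-1.24  0.69 -0.45] 57.1
0.545 ((np.float64(409.24242424242425), np.float64(132.25757575757575)), np.int64(66), array([113,  55,  33,  34, 638], dtype=int32), (np.float64(29.644253496370993), np.float64(83.40462394801321))) 29.56088021667174 -0.11826318919550381 [ 1.1 -3.3  7. ] [-1.33  0.01 -0.04] 57.6
0.524 ((np.float64(408.94117647058823), np.float64(132.26470588235293)), np.int64(68), array([112,  55,  34,  34, 638], dtype=int32), (np.float64(29.543186584208662), np.float64(83.30652067090594))) 29.45615474410793 -0.24766385764432122 [ 3.4 -3.8  6. ] [-1.32 -0.5   0.2 ] 58.1
```

Run:
```python
from idx import *
X=.01; y=-.0098; q=down(np.pi+YS+.524)
r.gripper_open(); r.wait(.2); o=r.get_obs(); print(o['contact_force'].round(1),o['eef_pos'])
c=o['eef_pos']; r.movel([c[0],c[1],.30],vel=.15)
r.movep(S(.13,y,.40),down(np.pi+YS)); im,p=shot('wrist','w10.png'); np.save('w10.npy',np.r_[p[0],p[1]])
a,_=shot('side','d10.png')
cv2.imwrite('pics/f10.png',np.hstack([cv2.resize(im[20:260,200:440],(400,400),interpolation=cv2.INTER_CUBIC),cv2.resize(a[180:380,330:530],(400,400),interpolation=cv2.INTER_CUBIC)]))
print(r.get_obs()['time'])
```

```text
[-0.4 -0.3 -0.4] [ 0.5694903  -0.14249172  0.19583533]
60.55
```

View pics/f10.png

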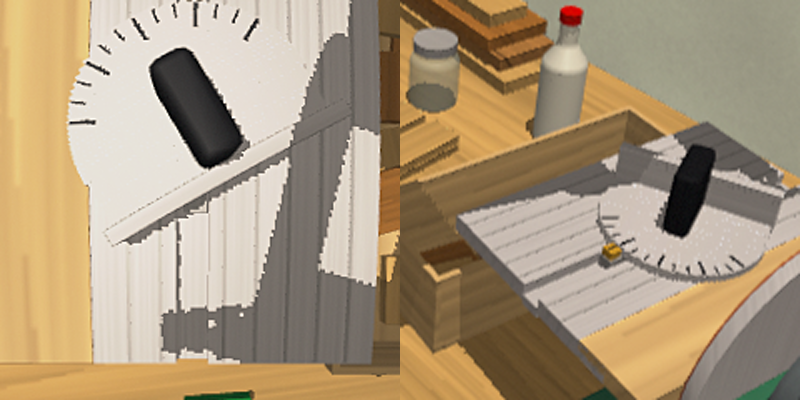

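The gauge sits flat with its bar in the slot and the handle turned anticlockwise. For the last check I view the index line and the whole bench.

Run:
```python
from h import *
r.movep(S(.06,-.01,.36),down(np.pi+YS)); im,p=shot('wrist','w11.png')
u=proj('wrist',S(-.06,-.01,.175),p).round().astype(int); print(u)
x0,y0=max(u[0]-50,0),max(u[1]-50,0)
r.movep([.3,.5,.4],down(np.pi-.1)); a,_=shot('scene','s11.png')
cv2.imwrite('pics/f11.png',np.hstack([cv2.resize(im[y0:y0+110,x0:x0+110],(400,400),interpolation=cv2.INTER_CUBIC),cv2.resize(a[130:390,130:450],(400,400),interpolation=cv2.INTER_CUBIC)]))
print(r.get_obs()['time'])
```

```text
[317  85]
63.6333
```

View pics/f11.png

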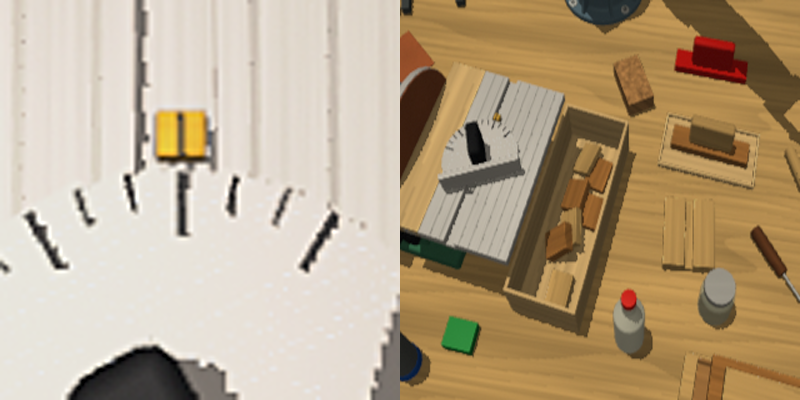

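The long 30° mark at (182,200) meets the index line at (180,135), and the bar lies parallel in the slot. The block is flat in its tray, the offcuts are in the bin and the bystanders look undisturbed.

```bash
python3 -c "
from workcell import r
print(r.hand_in())"
```

```text
the job is handed in; nothing more can be done
None
```

I handed the job in at about 64 s: all seven offcuts are off the table and in the bin, the push block lies flat in its tray, and the gauge's bar is fully in the slot with the 30° mark on the index line.

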